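# Fit the grinding cup on the nut mill and hold it pressed

### The arm

A 7-joint arm with a two-finger parallel gripper is mounted at the origin on a cart in front of the work surface, level with it; the furniture and walls round the work are solid. World frame = base frame: x ahead of the robot, y to its left, z up, the work surface at z = 0. Lengths are in m, angles in rad, forces in N, time in s.
With the tool pointing down it reaches from about 0.425 to 0.875 m from the base axis. Payload 8.4 kg.
Tool frame: the origin (TCP) lies midway between the tips of the shut fingers; the grasp point (between the pads) lies 19 mm behind it; z points along the fingers, y is the direction in which the jaws open and shut (so a half turn about z gives the same grasp; the last joint's range is limited). The gripper opens to 85 mm and grips with 20 to 120 N. Pads are 22 mm wide; open, the fingers measure 114 mm over their backs; the gripper's body (76 mm by 85 mm) begins 54 mm behind the grasp point. The pads swing forward as they close: fully open they stand 13 mm farther back than shut.
Start: joints at [1.214, 0.333, 0.04, 1.465, -0.013, 1.343, -0.059], TCP at [0.166, -0.628, 0.209] pointing down, gripper open.
Joint ranges: [-2.58, 2.58], [-0.38, 2.09], [-1.3, 1.39], [0.25, 2.4], [-1.5, 4.64], [0.08, 2.09], [-2.65, 2.65]. Speed limits (rad/s): [2.22, 2.22, 2.79, 2.79, 3.14, 3.14, 3.14].

### API

Orientations are given as a rotation vector (axis times angle).
In Python, from rig import env gives the robot as it stands. The module is installed in compiled form; this text tells all that it offers.
- The arm moves only by the tool arm_command, never from a script. Its argument "motion" is a list of rows, each a list of 4 numbers: the shift along the world's x, y, z in m, then the turn about the world's z in degrees. In form: [[tx, ty, tz, turn], ...]. A call has 1 to 12 rows; each row shifts and turns the commanded pose from where the row before left it; what a row does not reach is not made up. A row lasts 1/10 s, in which the tool goes at most 50 mm and 8.59 degrees, less where a joint would pass 70% of its speed; a pose out of reach is approached as far as the arm can. A call with a gripper value outside its range is refused whole. "fingers" is the finger opening in m, from 0 to 0.0854, set as the call begins (left out, the last holds). The fingers move at their own pace and stop on an object; "newtons" is the grip in N (left out, the last holds). Time passes only in rows, so rows that do not move let the fingers close. It gives the time, the measured TCP pose, the force and the opening at its end, in the units of the state.
- env.state(): the state, without advancing time (a new reading comes with each control period).
- env.read_camera(name): name is "side" or "top" or "wrist"; returns a dict with "image" (480x640x3 uint8, red, green, blue), "mtx" (3x3 intrinsics, pixels), "k1" (the pictures are not rectified: a ray, as slopes to the right and down, at radius r is drawn at 1 + k1 r^2 times it, then the intrinsics apply), "extrinsics" (4x4, takes a point from camera to world coordinates). Camera axes: x right, y up, looking along -z (the intrinsics and any distortion apply to the point x, -y, -z); pixel columns grow to the right and rows downward; lengths in m; the calibration is good to about 2 mm. A picture is of the moment at which its call begins. There is no depth.
- env.sign_off(): hands the job in, once; it reports no verdict.
The state is a dict: "clock": time; "joints": joint angles; "dq": joint speeds; "tau": joint torques, N m; "position": TCP position; "ee_rot": TCP orientation; "force": force on the tool from outside, world axes, zero at the start; "moment": the same for the moment, N m; "finger_gap": finger opening in m.
Only numpy, scipy, OpenCV 4.12 (cv2) and the standard library are available. Lean on these libraries where they do the work, as an engineer would, in place of code of your own. Each camera call takes 0.05 s, during which the arm holds its last target. There are 200 camera calls.

### The job

The nut mill's cup is back from the wash and needs its test run: lift the dust cap off the mill and set it down, right way up, on a free patch of the counter. Then stand the grinding cup upright in the mill's well, turn it until its splines mesh with the red drive and it drops home (never ram it tooth on tooth), and push it gently by its bar grip all the way down against the spring ring. The mill runs only while the cup is pressed, so finish still gripping it and holding it down; leave everything else on the counter as it is.

Things in the scene. Friction and masses are not known exactly. Their poses are not given: they have to be found in the camera images.
- mill: Nut mill motor base, fixed to the counter: round white housing 124 mm across and 70 mm high, with an upright steel collar (outer radius 44.5 mm) on top round an open well. Origin at the centre of its underside, z up, -x is the side with the green lamp. The well is coaxial with the origin
- mill_drive (a joint): Angle (rad) of the red six-toothed drive star in the middle of the well, counterclockwise from above; at 0 one tooth points along the mill's +x, the others every 60 degrees. Teeth 5.5 mm wide, reaching out to radius 18 mm, tops 94 mm above the mill's origin. It keeps its angle against up to about 0.3 N m and turns beyond that
- mill_press (a joint): Travel (m) of the grey spring ring round the drive, downward positive: 0 up, its top then at 80 mm above the mill's origin; 0.006 fully down, on a hard stop. The spring pushes back with 6 N at 0 and 12 N at 0.006
- cup: Closed steel grinding cup, loose, upright on the counter, 109 mm high, 0.11 to 0.22 kg. Origin at the centre of its underside, z up. Foot of radius 30 mm (edge bevelled 3 mm) up to 40 mm height, body of radius 34 mm above, black cap of radius 35.5 mm to 74 mm, bar grip on the cap. Its underside is 80 mm above the mill's origin when home on the raised ring, 74 mm when pressed fully down
- dust_cap: Loose round black dust cap, 0.09 kg, lying over the mill's collar at the start: 102 mm across, 18 mm high, hollow underside 14 mm deep, bar grip on top. Origin at the centre of its lower rim, z up
- desk_bell: Bystander: silver desk bell, 70 mm across, 44 mm high; origin at the centre of its underside. The strip of counter to its left (+y), in front of the marble board, is free for about 200 mm along y and 110 mm along x
- gift_box: Bystander: cream gift box with a gold ribbon, 74 x 74 mm, 42 mm high; origin at the centre of its underside
- ribbon_red: Bystander: spool of red ribbon, 60 mm across, 28 mm high; origin at the centre of its underside
- marble_board: Bystander, fixed: marble board with ten bonbons on it, 130 mm along x, 200 mm along y, 10 mm high, the bonbons up to 35 mm; origin at the centre of its underside
- mill_mouth (a point): Centre of the mouth of the mill's well, on the collar's top rim, 110 mm above the mill's origin. Inner radius 36 mm at the rim, narrowing over 9 mm to 32 mm, then straight
- cup_grip (a point): Grip point on the black bar grip on the cup's cap, 97 mm above the cup's origin: bar 56 mm long (along the cup's x), 22 mm wide (along its y), from 74 mm (top of the cap, fingertips must stay above it) to 109 mm height. In a light grip the cup can swing about the fingers' line when carried fast
- cup_tooth (a point): Lower face of one of six inward teeth in the cup's hollow underside, 2 mm above the underside: 5.5 mm wide, radius 13.5 to 20 mm, one along the cup's +x (under an end of the bar grip), the others every 60 degrees, each under an outside rib. They pass the drive only midway between its teeth, within about 6 degrees; else the cup stops with its underside 92 mm above the mill's origin
- cap_grip (a point): Grip point on the dust cap's bar grip, 41 mm above the cap's origin: bar 44 mm long (along the cap's x), 16 mm wide (along its y), from 18 mm (top of the cap, fingertips must stay above it) to 51 mm height
- ribbon_tin: Bystander, fixed: brown gift tin with its lid ajar, 170 mm along x, 125 mm along y, box 56 mm high, front edge of the lid up to 135 mm high; origin at the centre of the underside
- ribbon_tin_lid (a joint): Opening angle (rad) of the gift tin's lid, hinged at the back, 0 closed; it stands ajar by 0.3 to 0.45 and should stay so
Not all that is in view belongs to the job. Leave any orange look-alike of the cup alone.

How it is judged:
On the way, in this order (a step that is already met when the one before it is completed fails the run):
1. the dust cap is off the mill and stands, let go, the right way up on the counter (height (world z) of dust_cap below 0.006 m and angle between dust_cap's own z axis and vertical below 0.1 rad and contact force between dust_cap and the fingers below 0.5 N), for 0.2 s.
2. the cup stands over the mill's well, held upright (horizontal distance between cup and mill below 0.006 m and height (world z) of cup above 0.07 m and angle between cup's own z axis and vertical below 0.15 rad and contact force between cup and the fingers above 1 N), for 0.05 s.
At the end, for the whole second after the job is handed in: The cup stands meshed in the mill, upright within 0.1 rad and within 4 mm of the well's axis, still held by the gripper and pressing the spring ring at least 4 mm down (of 6) with more than 6 N, at rest; the dust cap lies let go and right way up on the counter (all of step 1 and value of joint mill_press above 0.004 m and z of cup in the frame of mill between 0.07 and 0.077 m and horizontal distance between cup and mill below 0.004 m and angle between cup's own z axis and vertical below 0.1 rad and contact force between cup and mill above 6 N and contact force between cup and the fingers above 1 N and linear speed of each of cup, dust_cap below 0.02 m/s and contact force between dust_cap and the arm below 0.5 N); the arm keeps its last pose, push and grip.
It fails at once if the cup is rammed onto the mill with more than 60 N (contact force between cup and mill above 60 N).
It fails at once if the cup is tipped over (angle between cup's own z axis and vertical above 0.6 rad).
It fails at once if a bystander is pushed away by more than 2 cm (distance of any of desk_bell, gift_box, ribbon_red from where it was at the start of the episode above 0.02 m).
It fails at once if the gift tin's lid is knocked shut or thrown open (value of joint ribbon_tin_lid above 0.8 rad or value of joint ribbon_tin_lid below 0.1 rad).
It also fails if it takes over 58 s, if anything falls off the work surface, if the arm or the gripper's body presses on something with over 40 N, if the wrist force passes 120 N, or if a joint passes its speed limit or range.

## Working session

There is one attempt and no reset: what is moved stays moved. The work goes in short steps, Python scripts to look and compute and a tool call to move; the robot and the scene stay as the last step left them, time stands still between calls to the robot, and variables do not carry over. Pictures are saved under pics/ and viewed, about 8 in all and at most 12, crops included, and the job is handed in when it is done.

Besides the shell and the picture viewer there is one more tool, called after "Emit:" by a JSON object that holds its "method" and its "body", one argument or row to a line. arm_command: Moves the arm, as the interface text tells. Its arguments: {"type":"object","properties":{"motion":{"type":"array","items":{"type":"array","items":{"type":"number"}}},"fingers":{"type":"number"},"newtons":{"type":"number"}},"required":["motion"]}

```bash
mkdir -p pics
cat > h.py <<'E'
from rig import env
import numpy as np, cv2
from scipy.spatial.transform import Rotation as R
def snap(n,f=None):
    c=env.read_camera(n)
    if f: cv2.imwrite('pics/'+f,c['image'][:,:,::-1])
    return c
def ray(c,u,v):
    K=c['mtx'];x=(u-K[0,2])/K[0,0];y=(v-K[1,2])/K[1,1]
    a,b=x,y
    for _ in range(30):
        s=1+c['k1']*(a*a+b*b);a,b=x/s,y/s
    E=c['extrinsics'];return E[:3,3],E[:3,:3]@np.array([a,-b,-1.])
def at(c,u,v,z):
    o,d=ray(c,u,v);return (o+d*(z-o[2])/d[2]).round(4)
def proj(c,P):
    E=c['extrinsics'];p=E[:3,:3].T@(np.array(P,float)-E[:3,3]);a,b=p[0]/-p[2],-p[1]/-p[2]
    s=1+c['k1']*(a*a+b*b);K=c['mtx'];return np.array([K[0,0]*a*s+K[0,2],K[1,1]*b*s+K[1,2]])
E
python3 - <<'E'
from h import *
s=env.state();print({k:np.round(v,3) for k,v in s.items()})
for n in('top','side'):
    c=snap(n,n+'1.png');print(n,c['mtx'].round(1).tolist(),c['k1'],c['extrinsics'].round(3).tolist())
E
```

```text
{'clock': np.float64(0.0), 'joints': array([ 1.214,  0.334,  0.04 ,  1.466, -0.013,  1.343, -0.059]), 'dq': array([-0.001, -0.   ,  0.001,  0.001, -0.001, -0.001,  0.   ]), 'tau': array([-1.0000e-03, -6.5855e+01,  1.3650e+00, -4.0556e+01,  1.7000e-02,
        1.3000e-02,  0.0000e+00]), 'position': array([ 0.166, -0.628,  0.208]), 'ee_rot': array([-3.114e+00, -4.040e-01,  1.000e-03]), 'force': array([-0.122,  0.357, -0.155]), 'moment': array([-0.037,  0.025, -0.006]), 'finger_gap': np.float64(0.085)}
top [[573.5, 0.0, 316.3], [0.0, 573.5, 243.6], [0.0, 0.0, 1.0]] -0.010482533735381258 [[0.001, 0.986, -0.168, 0.369], [-1.0, 0.003, 0.012, 0.03], [0.012, 0.168, 0.986, 1.359], [0.0, 0.0, 0.0, 1.0]]
side [[433.8, 0.0, 325.7], [0.0, 433.8, 238.1], [0.0, 0.0, 1.0]] 0.022587573848856488 [[-0.96, 0.16, -0.228, 0.351], [-0.278, -0.599, 0.751, 0.855], [-0.016, 0.784, 0.62, 0.782], [0.0, 0.0, 0.0, 1.0]]
```

View pics/top1.png

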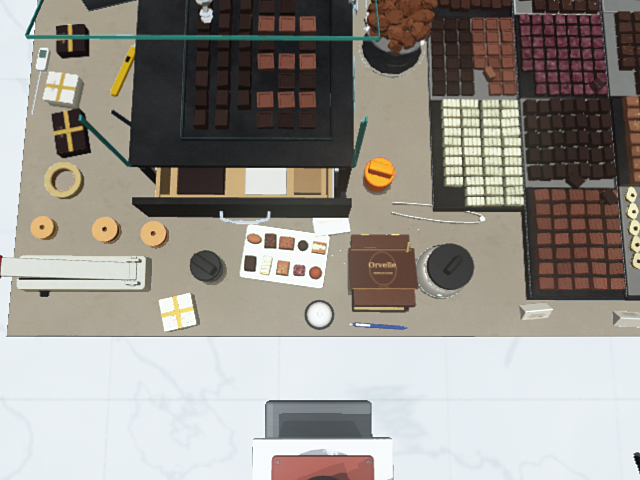

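View pics/side1.png

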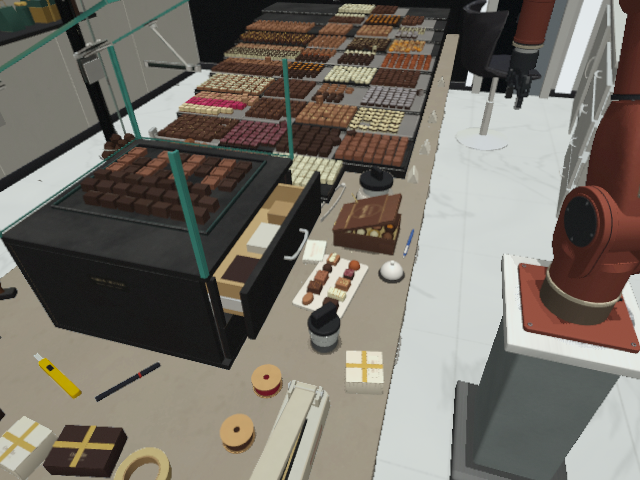

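Candidates for the cup: the dark-capped steel cup at top (206,265) and side (323,328); the orange look-alike at top (379,173), which I leave alone; and the black dust cap on the mill at top (448,266). By the description, the cup is at (206,265). I'll check it in one crop.

Run:
```python
from h import *
c=snap('top');im=c['image'][:,:,::-1]
f=lambda x,y:cv2.resize(im[y-40:y+40,x-40:x+40],(400,400),interpolation=cv2.INTER_CUBIC)
cv2.imwrite('pics/crop2.png',np.hstack([f(206,265),f(448,266)]))
print('cup',at(c,206,265,.105),'mill',at(c,448,266,.15),'bell',at(c,319,314,.03),'gift',at(c,178,312,.04))
for p in [(200,292),(303,292),(200,334),(303,334)]:print(p,at(c,*p,0))
```

```text
cup [0.534  0.2576 0.105 ] mill [ 0.5274 -0.2653  0.15  ] bell [0.4309 0.0077 0.03  ] gift [0.4343 0.3296 0.04  ]
(200, 292) [0.4834 0.2887 0.    ]
(303, 292) [0.484  0.0451 0.    ]
(200, 334) [0.3853 0.2853 0.    ]
(303, 334) [0.3857 0.0446 0.    ]
```

View pics/crop2.png

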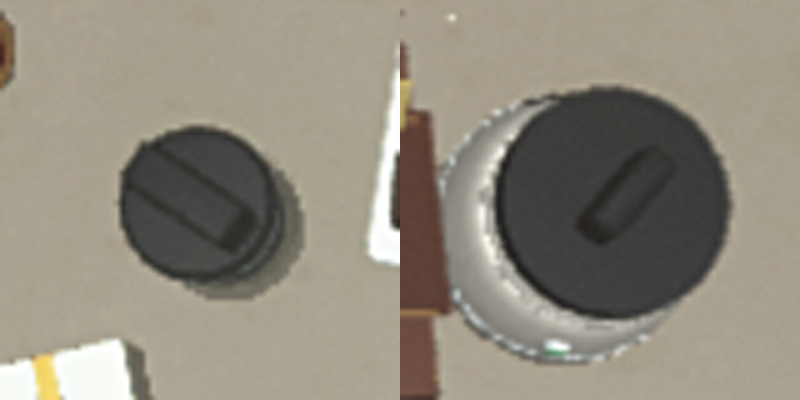

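The crop shows the steel-bodied cup with its black cap and bar (bar at about 58° in world) and the mill wearing its dust cap (bar at about -43°). The green lamp is at the mill's lower edge. Next I fit circles for positions.

Run:
```python
from h import *
c=snap('top');g=cv2.cvtColor(c['image'],cv2.COLOR_RGB2GRAY)
for n,(x,y),z in(('cup',(206,265),.074),('dust',(451,266),.114)):
    m=(g<75).astype(np.uint8);w=np.zeros_like(m);cv2.circle(w,(x,y),32,1,-1);m=m*w
    m=cv2.morphologyEx(m,cv2.MORPH_OPEN,np.ones((5,5),np.uint8))
    k,l,s,ct=cv2.connectedComponentsWithStats(m);i=l[y,x];p=cv2.findContours((l==i).astype(np.uint8),0,2)[0][0]
    (u,v),r=cv2.minEnclosingCircle(p);e=cv2.fitEllipse(p);print(n,u,v,r,e,at(c,u,v,z),at(c,*e[0],z), at(c,u+r,v,z)[1]-at(c,u-r,v,z)[1])
print('lamp',at(c,439.4,295.8,.05),'tin edge',at(c,416,250,.06),at(c,416,300,.056))
s=env.state();print(R.from_rotvec(s['ee_rot']).as_matrix().round(3))
w=snap('wrist');E=w['extrinsics'];T=np.eye(4);T[:3,:3]=R.from_rotvec(s['ee_rot']).as_matrix();T[:3,3]=s['position'];print((np.linalg.inv(T)@E).round(3),w['mtx'][0])
```

```text
cup 205.0 265.15625 15.723073959350586 ((203.90858459472656, 263.9156494140625), (26.324352264404297, 29.795650482177734), 77.12665557861328) [0.5378 0.2655 0.074 ] [0.5406 0.268  0.074 ] -0.0708
dust 449.7716369628906 266.220703125 23.362520217895508 ((449.739990234375, 266.3663635253906), (44.65697479248047, 45.57942199707031), 106.21380615234375) [ 0.5317 -0.278   0.114 ] [ 0.5313 -0.2779  0.114 ] -0.10300000000000001
lamp [ 0.4718 -0.2674  0.05  ] tin edge [ 0.5761 -0.2148  0.06  ] [ 0.4617 -0.2124  0.056 ]
[[ 0.967  0.255 -0.   ]
 [ 0.255 -0.967  0.001]
 [-0.    -0.001 -1.   ]]
[[-0.001  0.957  0.29   0.074]
 [ 1.     0.001 -0.001  0.001]
 [-0.001  0.29  -0.957 -0.166]
 [ 0.     0.     0.     1.   ]] [332.34258729   0.         318.43175757]
```

Emit:
{"method": "arm_command", "body": {
  "motion": [
    [0.03,0.029,0.004,-5],
    [0.03,0.029,0.004,-5],
    [0.03,0.029,0.004,-5],
    [0.03,0.029,0.004,-5],
    [0.03,0.029,0.004,-5],
    [0.03,0.029,0.004,-5],
    [0.03,0.029,0.004,-5],
    [0.03,0.029,0.004,-5],
    [0.03,0.029,0,-5],
    [0.03,0.029,0,-5],
    [0.03,0.029,0,-5],
    [0.035,0.03,0,-3]
  ],
  "fingers": 0.045
}}

```text
clock: 1.45
position: [0.5313, -0.2787, 0.2409]
ee_rot: [2.918, -1.164, 0.0]
force: [-0.1, -1.3, -0.4]
finger_gap: 0.0453
```

Emit:
{"method": "arm_command", "body": {
  "motion": [
    [0,0,0,0],
    [0,0,0,0],
    [0,0,0,0]
  ]
}}

```text
clock: 1.75
position: [0.5299, -0.2806, 0.2406]
ee_rot: [2.92, -1.158, -0.001]
force: [-0.5, -0.5, -0.1]
finger_gap: 0.045
```

Run:
```python
from h import *
c=snap('wrist','w3.png');s=env.state();M=R.from_rotvec(s['ee_rot']).as_matrix()
print(s['position'].round(4),np.degrees(np.arctan2(M[1,0],M[0,0])),s['joints'].round(2));print(proj(c,[.532,-.278,.147]))
```

```text
[ 0.5297 -0.2809  0.2407] -43.33514191360831 [ 0.57  0.23 -0.18  1.54  0.04  1.38 -1.95]
[313.46296544 234.7476759 ]
```

View pics/w3.png

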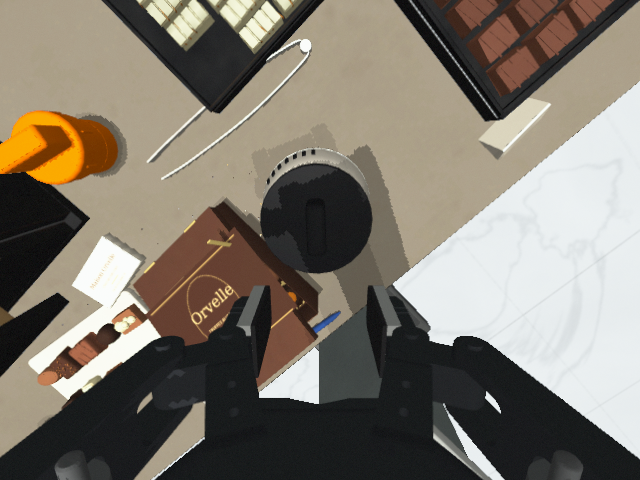

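Run:
```python
from h import *
c=snap('wrist')
g=cv2.cvtColor(c['image'],cv2.COLOR_RGB2GRAY)
im=cv2.resize(c['image'][135:285,240:400,::-1],(800,750),interpolation=cv2.INTER_CUBIC)
cv2.imwrite('pics/w3c.png',cv2.convertScaleAbs(im,alpha=2.5)[:600])
print(at(c,316,227,.147),at(c,316,217,.114), at(c,316.5,255,.147),at(c,316,200,.147))
```

```text
[ 0.5351 -0.2843  0.147 ] [ 0.5357 -0.2845  0.114 ] [ 0.5174 -0.2681  0.147 ] [ 0.5511 -0.2994  0.147 ]
```

View pics/w3c.png

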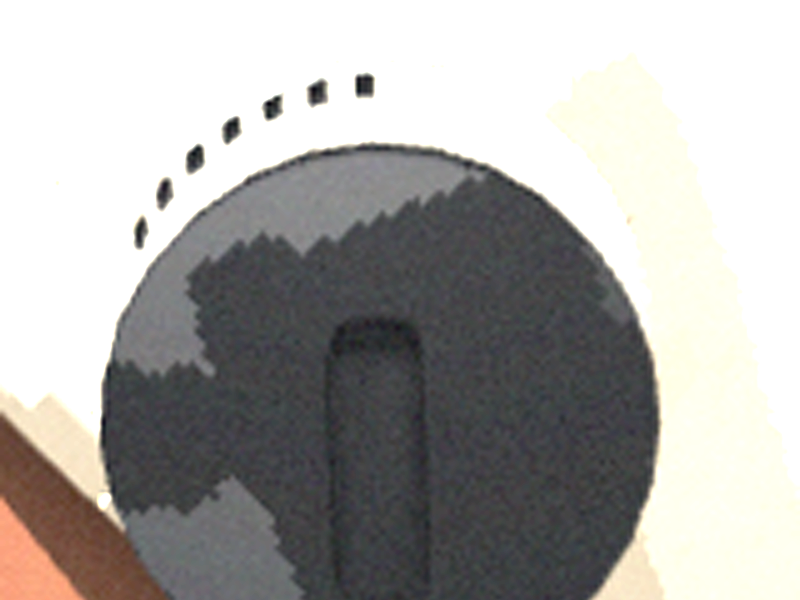

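Emit:
{"method": "arm_command", "body": {
  "motion": [
    [0.004,-0.001,-0.02,0],
    [0,0,-0.03,0],
    [0,0,-0.03,0],
    [0,0,-0.02,0],
    [0,0,-0.012,0],
    [0,0,-0.008,0],
    [0,0,0,0],
    [0,0,0,0]
  ]
}}

```text
clock: 2.65
position: [0.5351, -0.2809, 0.1217]
ee_rot: [2.92, -1.158, 0.002]
force: [-0.6, -0.7, 0.4]
finger_gap: 0.0453
```

Emit:
{"method": "arm_command", "body": {
  "motion": [
    [0,0,0,0],
    [0,0,0,0],
    [0,0,0,0],
    [0,0,0,0],
    [0,0,0,0],
    [0,0,0,0],
    [0,0,0,0],
    [0,0,0,0]
  ],
  "fingers": 0,
  "newtons": 40
}}

```text
clock: 3.45
position: [0.5352, -0.2807, 0.1217]
ee_rot: [2.921, -1.157, 0.002]
force: [-2.5, -1.2, 6.0]
finger_gap: 0.014
```

Emit:
{"method": "arm_command", "body": {
  "motion": [
    [0,0,0.003,0],
    [0,0,0.005,0],
    [0,0,0.01,0],
    [0,0,0.02,0],
    [0,0,0.03,0],
    [0,0,0.03,0],
    [0,0,0.03,0],
    [0,0,0.01,0],
    [0,0,0,0]
  ]
}}

```text
clock: 4.35
position: [0.5354, -0.2808, 0.2605]
ee_rot: [2.92, -1.157, 0.005]
force: [1.0, -0.9, -1.9]
finger_gap: 0.014
```

Run:
```python
from h import *
c=snap('top');s=snap('side')
im=np.hstack([cv2.resize(c['image'][190:330,360:530,::-1],(400,330)),cv2.resize(s['image'][120:270,320:480,::-1],(400,330))])
cv2.imwrite('pics/lift4.png',im)
```

```text
(no output)
```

View pics/lift4.png

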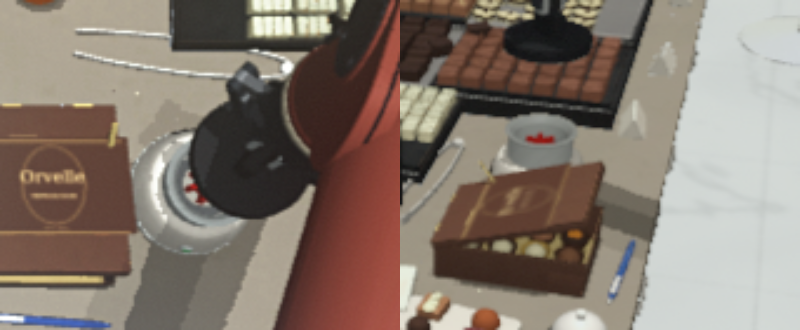

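The cap is off and hanging in the grip. The mill well and red drive are now visible at about (200,185) in the left crop. I'm carrying the cap to the free strip.

Emit:
{"method": "arm_command", "body": {
  "motion": [
    [-0.004,0.02,0,5],
    [-0.008,0.035,0,5],
    [-0.008,0.04,0,5],
    [-0.008,0.04,0,5],
    [-0.008,0.04,0,5],
    [-0.008,0.04,0,5],
    [-0.008,0.04,0,5],
    [-0.008,0.04,0,5],
    [-0.008,0.04,0,5],
    [-0.008,0.04,0,5],
    [-0.008,0.04,0,5],
    [-0.006,0.026,0,5]
  ]
}}

```text
clock: 5.65
position: [0.4431, 0.1631, 0.2574]
ee_rot: [-3.106, -0.469, 0.003]
force: [0.8, 0.0, -1.6]
finger_gap: 0.014
```

Emit:
{"method": "arm_command", "body": {
  "motion": [
    [0,0,0,0],
    [0,0,-0.02,0],
    [0,0,-0.04,0],
    [0,0,-0.04,0],
    [0,0,-0.04,0],
    [0,0,-0.04,0],
    [0,0,-0.02,0],
    [0,0,-0.01,0],
    [0,0,0,0]
  ]
}}

```text
clock: 6.55
position: [0.4439, 0.1595, 0.0473]
ee_rot: [3.108, 0.457, -0.005]
force: [0.8, 0.1, -0.8]
finger_gap: 0.0136
```

Run:
```python
from h import *
s=env.state();print(s['position'],s['force'],s['joints'].round(2))
c=snap('top');d=snap('side')
im=np.hstack([cv2.resize(c['image'][220:345,160:350,::-1],(480,316)),cv2.resize(d['image'][230:400,280:440,::-1],(298,316))])
cv2.imwrite('pics/place5.png',im)
```

```text
[0.44386771 0.15949984 0.04733679] [ 0.78605193  0.09316182 -0.81146282] [ 0.14  0.18 -0.62  2.04  0.13  0.96 -1.83]
```

View pics/place5.png

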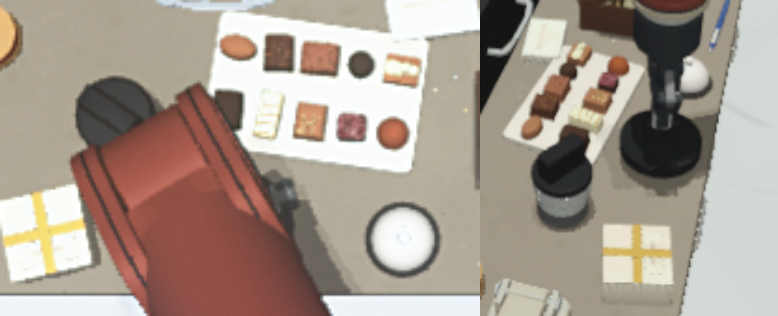

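Emit:
{"method": "arm_command", "body": {
  "motion": [
    [0,0,-0.01,0],
    [0,0,-0.006,0],
    [0,0,-0.003,0],
    [0,0,-0.001,0],
    [0,0,0,0]
  ]
}}

```text
clock: 7.15
position: [0.4447, 0.1605, 0.0287]
ee_rot: [-3.108, -0.458, 0.0]
force: [0.9, -0.1, 0.6]
finger_gap: 0.0141
```

Emit:
{"method": "arm_command", "body": {
  "motion": [
    [0,0,-0.001,0],
    [0,0,-0.001,0],
    [0,0,0,0]
  ]
}}

```text
clock: 7.45
position: [0.4447, 0.1605, 0.0267]
ee_rot: [-3.108, -0.458, 0.0]
force: [-0.2, 0.2, -0.4]
finger_gap: 0.014
```

Emit:
{"method": "arm_command", "body": {
  "motion": [
    [0,0,-0.001,0],
    [0,0,-0.001,0],
    [0,0,0,0]
  ]
}}

```text
clock: 7.75
position: [0.4449, 0.1605, 0.0256]
ee_rot: [3.108, 0.458, 0.0]
force: [-5.8, -2.0, 15.0]
finger_gap: 0.0143
```

Emit:
{"method": "arm_command", "body": {
  "motion": [
    [0,0,0.0005,0],
    [0,0,0,0],
    [0,0,0,0],
    [0,0,0,0],
    [0,0,0,0],
    [0,0,0,0]
  ],
  "fingers": 0.045
}}

```text
clock: 8.35
position: [0.4447, 0.1605, 0.0251]
ee_rot: [-3.108, -0.458, 0.0]
force: [-0.9, 0.0, 0.3]
finger_gap: 0.0451
```

Emit:
{"method": "arm_command", "body": {
  "motion": [
    [0,0,0.015,0],
    [0,0,0.03,0],
    [0,0,0.04,0],
    [0,0,0.04,0],
    [0,0,0.04,0],
    [0.02,0.02,0.02,8],
    [0.02,0.02,0,8],
    [0.02,0.02,0,8],
    [0.015,0.02,0,8],
    [0.01,0.02,0,7],
    [0,0,0,0],
    [0,0,0,0]
  ]
}}

```text
clock: 9.55
position: [0.5293, 0.2606, 0.2097]
ee_rot: [-2.777, -1.467, 0.002]
force: [-0.7, 0.3, -0.4]
finger_gap: 0.0449
```

Run:
```python
from h import *
s=env.state();M=R.from_rotvec(s['ee_rot']).as_matrix()
print(s['position'].round(4),np.degrees(np.arctan2(M[1,0],M[0,0])),s['joints'].round(2))
c=snap('wrist');cv2.imwrite('pics/w6.png',cv2.convertScaleAbs(c['image'][:,:,::-1],alpha=1.8))
print([proj(c,p).round() for p in([.538,.265,.074],[.538,.265,.109],[.5446,.1605-.1+.1,0])])
```

```text
[0.5293 0.2606 0.2097] 55.70152546108521 [ 0.06  0.29 -0.72  1.58  0.19  1.34 -1.28]
[array([323., 211.]), array([323., 220.]), array([375., 265.])]
```

View pics/w6.png

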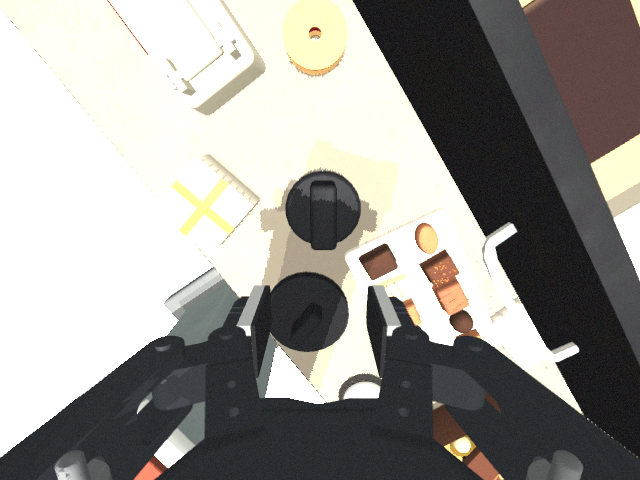

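The picture shows the cup's black cap at (323,209) with its bar at (323,218), which matches the predicted (0.538, 0.265). The dust cap stands upright on the counter at (307,312).

Emit:
{"method": "arm_command", "body": {
  "motion": [
    [0.009,0.004,-0.02,0],
    [0,0,-0.03,0],
    [0,0,-0.03,0],
    [0,0,-0.025,0],
    [0,0,-0.013,0],
    [0,0,-0.008,0],
    [0,0,0,0],
    [0,0,0,0]
  ]
}}

```text
clock: 10.4
position: [0.5393, 0.2647, 0.0854]
ee_rot: [2.777, 1.469, 0.002]
force: [-0.7, 0.1, -0.4]
finger_gap: 0.0451
```

Emit:
{"method": "arm_command", "body": {
  "motion": [
    [0,0,0,0],
    [0,0,0,0],
    [0,0,0,0],
    [0,0,0,0],
    [0,0,0,0],
    [0,0,0,0],
    [0,0,0,0],
    [0,0,0,0]
  ],
  "fingers": 0,
  "newtons": 60
}}

```text
clock: 11.2
position: [0.5392, 0.2652, 0.0853]
ee_rot: [-2.777, -1.47, -0.003]
force: [-1.5, -0.0, 7.0]
finger_gap: 0.018
```

Emit:
{"method": "arm_command", "body": {
  "motion": [
    [0,0,0.003,0],
    [0,0,0.01,0],
    [0,0,0.03,0],
    [0,0,0.04,0],
    [0,0,0.04,0],
    [0,0,0.04,0],
    [0,0,0.02,0],
    [0,0,0,0],
    [0,0,0,0]
  ]
}}

```text
clock: 12.1
position: [0.5385, 0.2643, 0.2669]
ee_rot: [2.777, 1.469, -0.0]
force: [0.6, 0.5, -2.2]
finger_gap: 0.0171
```

Run:
```python
from h import *
s=env.state();M=R.from_rotvec(s['ee_rot']).as_matrix()
print(s['position'].round(4),np.degrees(np.arctan2(M[1,0],M[0,0])),s['joints'].round(2))
c=snap('top');g=c['image'];x0,y0=415,240
m=((g[...,0]>110)&(g[...,1]<70)&(g[...,2]<70)).astype(np.uint8);mm=np.zeros_like(m);mm[240:300,415:480]=m[240:300,415:480]
v,u=np.nonzero(mm);print('red',len(u),u.mean(),v.mean(),at(c,u.mean(),v.mean(),.094))
d=snap('side')
a=cv2.resize(g[y0:y0+60,x0:x0+60,::-1],(500,500),interpolation=cv2.INTER_CUBIC)
b=cv2.resize(d['image'][230:400,230:370,::-1],(300,364));b=np.vstack([b,np.zeros((136,300,3),np.uint8)])
cv2.imwrite('pics/mill7.png',np.hstack([a,b]))
```

```text
[0.5385 0.2643 0.2669] 55.76513594353422 [ 0.05  0.28 -0.72  1.47  0.19  1.46 -1.27]
red 65 446.7230769230769 267.81538461538463 [ 0.5307 -0.276   0.094 ]
```

View pics/mill7.png

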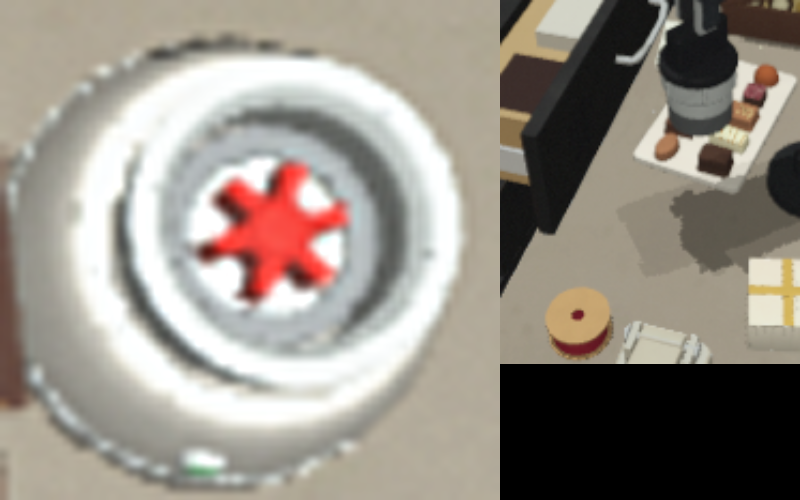

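The cup is held and lifted, hanging upright in the side view. The drive star is visible at about (270,230) in the crop, with teeth at about -15° mod 60, so the cup yaw should be about 15°. I'll carry it next to the mill and look from near with the wrist camera.

Emit:
{"method": "arm_command", "body": {
  "motion": [
    [-0.003,-0.015,0.002,-2],
    [-0.006,-0.03,0.005,-4],
    [-0.007,-0.042,0.005,-4],
    [-0.007,-0.045,0,-4],
    [-0.007,-0.045,0,-4],
    [-0.007,-0.045,0,-4],
    [-0.007,-0.045,0,-4],
    [-0.007,-0.045,0,-4],
    [-0.007,-0.045,0,-4],
    [-0.007,-0.045,0,-4],
    [-0.007,-0.045,0,-3],
    [-0.007,-0.045,0,0]
  ]
}}

```text
clock: 13.4
position: [0.4578, -0.2298, 0.2787]
ee_rot: [-3.116, -0.397, 0.001]
force: [1.2, 0.1, -1.8]
finger_gap: 0.0174
```

Emit:
{"method": "arm_command", "body": {
  "motion": [
    [-0.007,-0.04,0,0],
    [-0.005,-0.025,0,0],
    [-0.003,-0.01,0,0],
    [0,0,0,0],
    [0,0,0,0],
    [0,0,0,0],
    [0,0,0,0]
  ]
}}

```text
clock: 14.1
position: [0.4453, -0.3011, 0.2794]
ee_rot: [-3.115, -0.407, -0.001]
force: [0.2, 0.1, -2.3]
finger_gap: 0.0175
```

Run:
```python
from h import *
s=env.state();M=R.from_rotvec(s['ee_rot']).as_matrix()
print(s['position'].round(4),np.degrees(np.arctan2(M[1,0],M[0,0])),s['joints'].round(2))
c=snap('wrist','w8.png')
print([proj(c,p).round() for p in([.534,-.28,.094],[.534,-.28,.11])])
```

```text
[ 0.4453 -0.3011  0.2794] 14.888067309963548 [ 0.72  0.09 -0.22  1.62  0.02  1.44 -0.82]
[array([319., 120.]), array([319., 119.])]
```

View pics/w8.png

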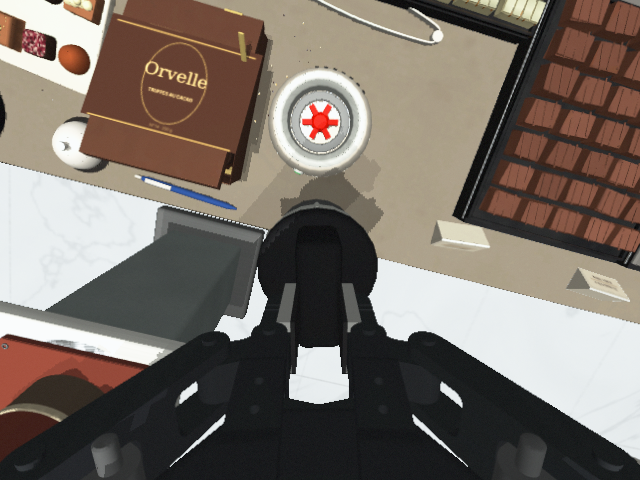

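Run:
```python
from h import *
from scipy.optimize import minimize
P=[]
for n,box in(('wrist',(90,150,285,355)),):
    c=snap(n);g=c['image'].astype(float);a,b,l,r=box
    w=np.clip((g[...,0]-np.maximum(g[...,1],g[...,2]))/150,0,1)[a:b,l:r]
    v,u=np.nonzero(w>.3);W=w[v,u]
    X=np.array([at(c,uu+l,vv+a,.094) for uu,vv in zip(u,v)])[:,:2]
    def cost(q):
        d=X-q[:2];rr=np.hypot(*d.T);th=np.arctan2(d[:,1],d[:,0]);return -abs((W*rr**2*np.exp(6j*th)).sum())
    m=(X*W[:,None]).sum(0)/W.sum();q=minimize(cost,m,method='Nelder-Mead').x
    d=X-m;rr=np.hypot(*d.T);th=np.arctan2(d[:,1],d[:,0])
    print(n,len(u),m,q,rr.max(),np.degrees(np.angle((W*rr**2*np.exp(6j*th)).sum()))/6)
    # collar inner dark/bright: circle check
    im=cv2.resize(c['image'][60:190,255:385,::-1],(600,600),interpolation=cv2.INTER_CUBIC)
    cu=cv2.resize(c['image'][190:360,235:400,::-1],None,fx=1,fy=1)
    cv2.imwrite('pics/w9.png',im)
```

```text
wrist 637 [ 0.53293396 -0.28075518] [3.23417560e+43 2.02094346e+43] 0.018537705118117268 -16.069637316199714
```

View pics/w9.png

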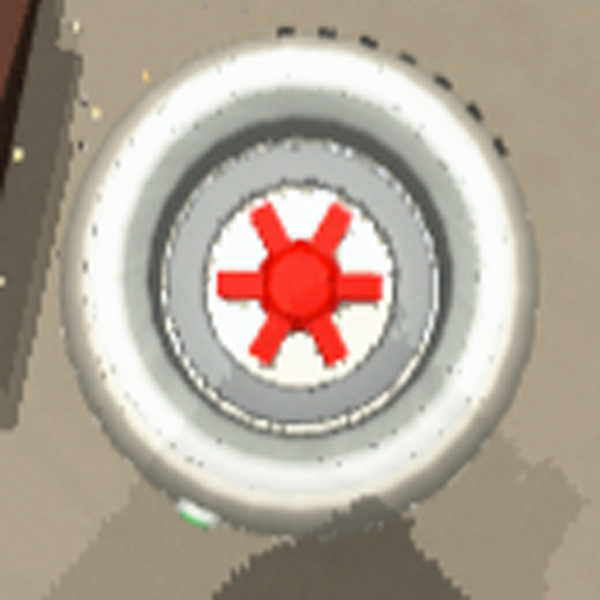

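Run:
```python
from h import *
from scipy.optimize import least_squares
c=snap('wrist');g=cv2.cvtColor(c['image'],cv2.COLOR_RGB2GRAY).astype(int)
s=env.state();M=R.from_rotvec(s['ee_rot']).as_matrix();p0=s['position']
pts=[]
for v in range(212,285,4):
    row=g[v];l=r=318
    while row[l-1]<48:l-=1
    while row[r+1]<48:r+=1
    pts.append((v,l-.5,r+.5))
print(pts)
for z in (-.0114,):
  for dx in np.arange(-4,9,2)/1000:
    ang=np.linspace(0,2*np.pi,2000);C=np.array([proj(c,p0+M@np.array([dx+.0355*np.cos(a),.0355*np.sin(a),.0114])) for a in ang])
    o=[]
    for v,l,r in pts:
        k=np.abs(C[:,1]-v)<.4;u=C[k,0]
        o.append((round(u[u<318].mean()-l,1),round(u[u>318].mean()-r,1)) if len(u)>1 and (u<318).any() and (u>318).any() else None)
    print(dx,o)
```

```text
[(212, 294.5, 339.5), (216, 286.5, 348.5), (220, 280.5, 354.5), (224, 275.5, 358.5), (228, 271.5, 363.5), (232, 268.5, 365.5), (236, 266.5, 367.5), (240, 263.5, 370.5), (244, 260.5, 372.5), (248, 259.5, 373.5), (252, 258.5, 374.5), (256, 257.5, 375.5), (260, 256.5, 376.5), (264, 255.5, 376.5), (268, 257.5, 376.5), (272, 257.5, 375.5), (276, 257.5, 375.5), (280, 258.5, 374.5), (284, 295.5, 341.5)]
-0.004 [None, None, (np.float64(25.8), np.float64(-27.4)), (np.float64(16.2), np.float64(-17.0)), (np.float64(12.1), np.float64(-13.9)), (np.float64(9.2), np.float64(-10.0)), (np.float64(6.5), np.float64(-7.1)), (np.float64(5.6), np.float64(-6.3)), (np.float64(5.4), np.float64(-5.0)), (np.float64(3.7), np.float64(-3.4)), (np.float64(2.5), np.float64(-2.1)), (np.float64(1.7), np.float64(-1.3)), (np.float64(1.2), np.float64(-0.9)), (np.float64(1.2), np.float64(0.2)), (np.float64(-1.6), np.float64(1.0)), (np.float64(-2.0), np.float64(2.4)), (np.float64(-2.2), np.float64(2.6)), (np.float64(-3.0), np.float64(3.4)), (np.float64(-39.5), np.float64(35.9))]
-0.002 [None, (np.float64(23.8), np.float64
[... 3513 characters left out ...]
(-19.1), np.float64(18.4)), (np.float64(-15.5), np.float64(13.7)), (np.float64(-13.1), np.float64(11.4)), (np.float64(-11.2), np.float64(10.4)), (np.float64(-9.7), np.float64(8.0)), (np.float64(-8.8), np.float64(8.1)), (np.float64(-8.6), np.float64(7.8)), (np.float64(-7.0), np.float64(6.2)), (np.float64(-5.0), np.float64(5.3)), (np.float64(-4.7), np.float64(5.0)), (np.float64(-4.2), np.float64(4.5)), (np.float64(-3.3), np.float64(3.7)), (np.float64(-2.2), np.float64(2.5)), (np.float64(-0.8), np.float64(2.1)), (np.float64(-2.0), np.float64(1.4)), (np.float64(-1.0), np.float64(1.4)), (np.float64(0.4), np.float64(0.0)), (np.float64(1.0), np.float64(-0.7)), (np.float64(-33.8), np.float64(30.2))]
```

The cup centre is about 1.2 mm ahead of the TCP. The mill axis is at (0.533, -0.281) and the drive phase is -16°, so the cup yaw should be 13.9°.

Emit:
{"method": "arm_command", "body": {
  "motion": [
    [0.01,0.002,0,-1],
    [0.017,0.004,0,0],
    [0.02,0.005,0,0],
    [0.02,0.005,0,0],
    [0.013,0.003,0,0],
    [0.007,0.001,0,0],
    [0,0,-0.01,0],
    [0,0,-0.025,0],
    [0,0,-0.025,0],
    [0,0,-0.015,0],
    [0,0,0,0],
    [0,0,0,0]
  ]
}}

```text
clock: 15.45
position: [0.5316, -0.2829, 0.2048]
ee_rot: [3.119, 0.376, 0.0]
force: [-0.1, -0.4, -1.6]
finger_gap: 0.0174
```

Emit:
{"method": "arm_command", "body": {
  "motion": [
    [0,0.0015,-0.003,0],
    [0,0,-0.005,0],
    [0,0,-0.004,0],
    [0,0,-0.003,0],
    [0,0,-0.002,0],
    [0,0,0,0],
    [0,0,0,0]
  ]
}}

```text
clock: 16.15
position: [0.5317, -0.281, 0.1872]
ee_rot: [-3.119, -0.376, -0.0]
force: [-0.1, 0.2, -1.8]
finger_gap: 0.0174
```

No contact yet, with the cup's underside at about 0.102 m. I'm continuing slowly.

Emit:
{"method": "arm_command", "body": {
  "motion": [
    [0,0,-0.002,0],
    [0,0,-0.002,0],
    [0,0,-0.002,0],
    [0,0,-0.001,0],
    [0,0,0,0],
    [0,0,0,0]
  ]
}}

```text
clock: 16.75
position: [0.5317, -0.281, 0.1802]
ee_rot: [-3.119, -0.377, -0.0]
force: [0.3, 0.2, -1.0]
finger_gap: 0.0175
```

Emit:
{"method": "arm_command", "body": {
  "motion": [
    [0,0,-0.001,0],
    [0,0,-0.001,0],
    [0,0,-0.001,0],
    [0,0,-0.001,0],
    [0,0,0,0]
  ]
}}

```text
clock: 17.25
position: [0.5316, -0.281, 0.176]
ee_rot: [-3.119, -0.377, 0.0]
force: [0.1, -0.3, -2.9]
finger_gap: 0.0177
```

Emit:
{"method": "arm_command", "body": {
  "motion": [
    [0,0,-0.001,0],
    [0,0,-0.001,0],
    [0,0,-0.001,0],
    [0,0,0,0]
  ]
}}

```text
clock: 17.65
position: [0.5316, -0.2809, 0.173]
ee_rot: [-3.119, -0.377, 0.0]
force: [0.9, -0.2, -1.7]
finger_gap: 0.0174
```

Emit:
{"method": "arm_command", "body": {
  "motion": [
    [0,0,-0.001,0],
    [0,0,-0.001,0],
    [0,0,-0.001,0],
    [0,0,0,0]
  ]
}}

```text
clock: 18.05
position: [0.5316, -0.2809, 0.17]
ee_rot: [-3.119, -0.377, 0.0]
force: [-0.7, 0.1, -3.1]
finger_gap: 0.0175
```

The cup's underside is at about 0.085 m, below the 0.092 m tooth-stop height, with no contact force, so the splines have meshed.

Emit:
{"method": "arm_command", "body": {
  "motion": [
    [0,0,-0.001,0],
    [0,0,-0.001,0],
    [0,0,-0.001,0],
    [0,0,-0.001,0],
    [0,0,-0.001,0],
    [0,0,0,0],
    [0,0,0,0]
  ]
}}

```text
clock: 18.75
position: [0.5319, -0.281, 0.1657]
ee_rot: [3.119, 0.377, 0.001]
force: [-0.7, 0.1, 2.5]
finger_gap: 0.0176
```

Emit:
{"method": "arm_command", "body": {
  "motion": [
    [0,0,-0.001,0],
    [0,0,-0.001,0],
    [0,0,-0.001,0],
    [0,0,0,0],
    [0,0,0,0]
  ]
}}

```text
clock: 19.25
position: [0.5321, -0.2809, 0.1628]
ee_rot: [3.119, 0.377, 0.001]
force: [-1.5, 1.4, 6.2]
finger_gap: 0.0175
```

Emit:
{"method": "arm_command", "body": {
  "motion": [
    [0,0,-0.001,0],
    [0,0,-0.001,0],
    [0,0,-0.001,0],
    [0,0,0,0],
    [0,0,0,0]
  ]
}}

```text
clock: 19.75
position: [0.5323, -0.281, 0.1602]
ee_rot: [3.118, 0.377, 0.002]
force: [-1.3, 1.7, 8.4]
finger_gap: 0.0175
```

Emit:
{"method": "arm_command", "body": {
  "motion": [
    [0,0,-0.0005,0],
    [0,0,-0.0005,0],
    [0,0,0,0],
    [0,0,0,0]
  ]
}}

```text
clock: 20.15
position: [0.5324, -0.281, 0.1594]
ee_rot: [3.118, 0.377, 0.003]
force: [-1.2, 1.8, 10.0]
finger_gap: 0.0175
```

Emit:
{"method": "arm_command", "body": {
  "motion": [
    [0,0,-0.0005,0],
    [0,0,-0.0005,0],
    [0,0,0,0],
    [0,0,0,0],
    [0,0,0,0]
  ]
}}

```text
clock: 20.65
position: [0.5327, -0.2811, 0.1592]
ee_rot: [3.118, 0.377, 0.004]
force: [-2.7, 2.2, 13.3]
finger_gap: 0.0175
```

Run:
```python
from h import *
s=env.state();print(s['position'],s['force'],s['moment'])
d=snap('side');c=snap('top')
cv2.imwrite('pics/end.png',np.hstack([cv2.resize(d['image'][130:320,290:450,::-1],(420,500)),cv2.resize(c['image'][210:345,240:345,::-1],(380,500))]))
s=env.state();print(s['position'],s['force'])
```

```text
[ 0.53273684 -0.28109202  0.15920717] [-2.68216057  2.16287033 13.33558799] [0.57405233 0.5558067  0.00130724]
[ 0.53276055 -0.28107935  0.15922993] [-1.88515069  2.33136102 15.82344593]
```

View pics/end.png

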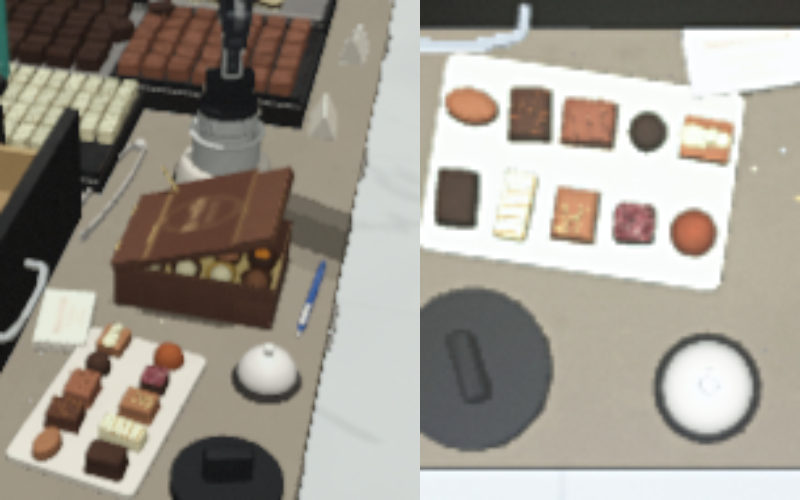

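The cup is held down in the mill at the hard stop. The dust cap stands flat on the counter, clear of the bell and board, and the lid is still ajar. I'm letting it settle, then handing in.

Emit:
{"method": "arm_command", "body": {
  "motion": [
    [0,0,0,0],
    [0,0,0,0],
    [0,0,0,0],
    [0,0,0,0],
    [0,0,0,0]
  ]
}}

```text
clock: 21.25
position: [0.5327, -0.2811, 0.1592]
ee_rot: [3.118, 0.377, 0.004]
force: [-2.7, 2.7, 14.7]
finger_gap: 0.0177
```

```bash
python3 -c "
from rig import env
s=env.state();print(s['position'],s['force'],abs(s['dq']).max());print(env.sign_off())"
```

```text
[ 0.53274535 -0.28106371  0.15921613] [-2.65360291  2.65561149 14.69426188] 0.0020455489306040334
the job is handed in; nothing more can be done
None
```

The job is handed in at about 21 s with the cup meshed in the mill, pressed down and still gripped; no verdict was reported.

- **Dust cap:** I lifted it off the mill and set it right way up on the free strip left of the bell. The last picture shows it flat and clear of the bell and the marble board.
- **Cup:** I turned it midway between the drive teeth, as measured with the wrist camera. It passed the tooth-stop height without contact, then I pressed it onto the spring ring until it stopped moving.
- **Last checks:** The tool was steady at z = 0.159, which puts the cup's underside at about 74 mm, with an upward force of about 15 N and joint speeds near zero. The cup stands upright within what the pictures show. The bell is in place and the tin's lid is still ajar; the gift box and ribbon spool were outside that last picture.
- **Disagreements:** The top camera put the mill axis about 5 mm from the wrist camera's estimate. I used the wrist value, and the cup went in with less than 3 N sideways. The finger gap read about 18 mm on the cup's 22 mm bar and about 14 mm on the cap's 16 mm bar, but both grips held.

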